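Unclip the kitchen timer from its sloping rail

TASK

Take the kitchen timer off the sloping rail without forcing it: slide it along the rail towards the near end until it comes up against the end stop, then draw it straight out of the slope through the two sprung catches. Set it down on its foot, dial up, on a clear part of the chopping board and let go; leave the towel hook on the rail and the pepper jar, the peeler, the spoon and the mug where they are.

Things in the scene. Friction and masses are not known exactly. Their poses are not given: they have to be found in the camera images.
- stand: Fixed light wooden stand, 350 mm long (y), about 110 mm deep (x), with an aluminium rail on a board that slopes up at 35 degrees along its x. It stands turned by 56 to 84 degrees, so the rail (y) points towards the robot and x to the left. Origin on the worktop under its middle, z up. In its frame up-slope is (cos 35, 0, sin 35), the outward normal (-sin 35, 0, cos 35).
- slot_mid (a point): Point of the slot's floor 60 mm above the stand's origin; axes as the stand's. Lips hold a foot rigidly in the slot except over the last 46 mm before a low rubber stop (gives 6 mm at 4 N/mm) at the near (+y) end. The rail sits along the board at a varying, unmeasured place: the timer slides 25 to 115 mm until it touches the stop, and comes out only within 5 mm of it. Fixed parts stand 12 mm high.
- timer: White kitchen timer, 0.12 kg nominal, in the rail. Origin under the centre of its grey T-foot (30 x 40 x 5 mm in x, y, z; 3 mm play across the slot, 1.5 mm in depth, so it leans about 3 degrees). z out of the slope through the dial, y along the rail to the near end. Stem 16 x 28 mm, z 5 to 18 mm; body 44 x 36 x 36 mm, z 17 to 53 mm; round dial with a bar on top, to z = 62 mm.
- timer_grip (a point): Centre of the timer's body, 38 mm from the foot's underside: hold it here across the two flat sides (36 mm apart along y), tool along the timer's -z, so about 38 degrees from vertical on the rail. It slides with 1 to 4 N. Over 50 N between timer and stand is forcing, over 80 N on the board too hard. Off the rail it stands on its foot by itself. Axes as the timer's.
- catch_high (a joint): Sprung steel flap on the upper side of the slot's open near end, 18 mm long, reaching about 4 mm over the foot at the stop. 0 rad shut; drawing the foot out swings it to 0.5 to 0.8 rad, then it slips off and springs shut. Both flaps together resist with 5 to 15 N over 8 to 18 mm of travel; the lips elsewhere do not give at all.
- catch_low (a joint): The same flap on the lower side of the slot; 0 rad shut, grows as it opens.
- hook: White towel hook with a steel wire hook, 30 x 40 mm, in the same rail beyond the timer; origin under its T-foot as on the timer. Stays there.
- board: Chopping board lying flat and fixed: 197 x 348 mm (x, y), its top 9 mm above the worktop. Origin at the centre of its underside; z up. Its left part (y from -10 to +140 mm) is clear.
- pepper_jar: Spice jar with dark cap, 41 mm diameter, 105 mm tall, standing at the right end of the board; origin under its centre. Stays there.
- peeler: Peeler 170 x 25 x 18 mm lying on the board left of the jar; origin under its middle. Stays there.
- mug: White mug 88 x 125 x 95 mm, at the far left; origin under its centre. Stays there.
- spoon: Spoon 188 x 39 x 16 mm lying left of the stand; origin under its middle. Stays there.
Things that resemble listed ones, but are neither listed nor needed, are in the scene too. Leave any purple, red or yellow look-alike of the timer alone.

How it is judged:
On the way:
1. the timer is drawn out through the sprung catches (value of joint any of catch_high, catch_low above 0.25 rad), for 0.02 s.
At the end, for the whole second after the job is handed in: The timer stands at rest on its foot on the board, foot centre at least 13 mm inside the long edges and 19 mm inside the ends, tilted under 0.1 rad; the towel hook is within 20 mm, and the jar, peeler, spoon and mug within 30 mm, of where they were (x of timer in the frame of board between -0.085 and 0.085 m and y of timer in the frame of board between -0.155 and 0.155 m and z of timer in the frame of board between 0.004 and 0.014 m and angle between timer's own z axis and vertical below 0.1 rad and linear speed of timer below 0.02 m/s and distance of hook from where it was at the start of the episode below 0.02 m and distance of each of pepper_jar, peeler, mug, spoon from where it was at the start of the episode below 0.03 m); the robot touches nothing.
It fails at once if the timer is forced: more than 50 N between it and the stand (contact force between timer and stand above 50 N).
It fails at once if the timer is dropped or pressed hard on the board: more than 80 N (contact force between timer and board above 80 N).
It fails at once if the jar, peeler, spoon, mug or hook is knocked away (distance of any of pepper_jar, peeler, mug, spoon, hook from where it was at the start of the episode above 0.03 m).
It also fails if it takes over 38 s, if anything falls off the work surface, if the arm or the gripper's body presses on something with over 40 N, if the wrist force passes 120 N, or if a joint passes its speed limit or range.

ROBOT

A 6-joint arm with a two-finger parallel gripper is mounted at the origin on a cart in front of the work surface, level with it; the furniture and walls round the work are solid. World frame = base frame: x ahead of the robot, y to its left, z up, the work surface at z = 0. Lengths are in m, angles in rad, forces in N, time in s.
With the tool pointing down it reaches from about 0.425 to 1.125 m from the base axis. Payload 14.9 kg.
Tool frame: the origin (TCP) lies at the very end of the fingers, on their centre line; the grasp point (between the pads) lies 19 mm behind it (bot.grip_depth is the z of the grasp point in the tool frame, in m); z points along the fingers, y is the line along which they close (so a half turn about z gives the same grasp; the last joint's range is limited). The gripper opens to 91 mm and grips with 3 to 60 N. Pads are 32 mm wide; open, the fingers measure 118 mm over their backs; the gripper's body (76 mm by 178 mm) begins 60 mm behind the grasp point.
Start: joints at [1.101, 0.379, 1.734, -0, 1.028, -0.033], TCP at [0.296, 0.634, 0.214] pointing down, gripper open.
Joint ranges: [-2.77, 2.77], [-0.74, 2.19], [0, 2.66], [-1.06, 4.2], [0.31, 2.87], [-3.08, 3.08]. Speed limits (rad/s): [1.89, 1.89, 2.39, 3.14, 3.14, 3.14].

INTERFACE

Orientations are given as a unit quaternion [w, x, y, z].
In Python, from workcell import bot gives the robot as it stands.
- The arm moves only by the shell command python3 -m inch 'ROWS'. ROWS is JSON, a list of rows, each a list of 7 numbers: the closure, from 0 (fully open) to 1 (shut), then the shift along the world's x, y, z in m, then the turn, a rotation vector about the world's x, y, z in degrees. A call has exactly 8 rows; each row is the pose to reach, as a shift and turn from the pose commanded when the call began; what a row does not reach only later rows make up. A row lasts 1/10 s, in which the tool goes at most 50 mm and 8.59 degrees, less where a joint would pass 70% of its speed; a pose out of reach is approached as far as the arm can. A call with a gripper value outside its range is refused whole. The fingers move at their own pace and stop on an object; the grip force is fixed at half the most. Time passes only in rows, so rows that repeat a pose let the fingers close, or fill a call up. It gives the time, the measured TCP pose, the force, the opening and the grip force at its end, in the units of the state.
- bot.state(): the state, without advancing time (a new reading comes with each control period).
- bot.grab_frame(name): name is "scene" or "top" or "wrist"; returns the picture (384x512x3 uint8, red, green, blue); there is no depth.
- bot.camera_info(name): a dict with "camera_matrix" (3x3 intrinsics, pixels), "eye" and "orientation" of the camera in the world. Camera axes: x right, y down, z forward; pixel columns grow to the right and rows downward; lengths in m; the calibration is good to about 2 mm. The wrist camera is an equidistant fisheye: a pixel r from the principal point sees the ray r / f radians off the axis. A picture is of the moment at which its call begins: read the wrist's pose just before it. camera_info takes no time and is no camera call; for the wrist camera it gives the pose at the moment of the call.
- bot.finish_job(): hands the job in; it is judged then, once.
The state is a dict: "time_s": time; "joints": joint angles; "joint_velocities": joint speeds; "joint_efforts": joint torques, N m; "eef_pos": TCP position; "orientation": TCP orientation; "contact_force": force on the tool from outside, world axes, zero at the start; "moment": the same for the moment, N m; "width": finger opening in m; "finger_force": force on a finger pad.
Only numpy, scipy, OpenCV 4.12 (cv2) and the standard library are available. Lean on these libraries where they do the work, as an engineer would, in place of code of your own. Each camera call takes 0.05 s, during which the arm holds its last target. There are 200 camera calls.

## Working session

There is one attempt and no reset: what is moved stays moved. The work goes in short steps, Python scripts to look and compute and a shell command to move; the robot and the scene stay as the last step left them, time stands still between calls to the robot, and variables do not carry over. Pictures are saved under pics/ and viewed, at most 10 in all, crops included, and the job is handed in when it is done.

```bash
mkdir -p pics; ls; python3 - <<'E'
from workcell import bot
import cv2,json
for n in("scene","top"):
    im=bot.grab_frame(n); cv2.imwrite(f"pics/{n}0.png",im[:,:,::-1]); i=bot.camera_info(n); print(n,i)
s=bot.state();print(s["time_s"],s["eef_pos"],s["orientation"],s["width"],bot.grip_depth)
E
cd pics; python3 -c "
import cv2
for n in ('scene','top'): cv2.imwrite(n+'0b.png',cv2.resize(cv2.imread(n+'0.png'),(800,600),interpolation=cv2.INTER_CUBIC))"
```

```text
pics
scene {'camera_matrix': array([[467.62455588,   0.        , 254.61066931],
       [  0.        , 467.62455588, 195.06734699],
       [  0.        ,   0.        ,   1.        ]]), 'eye': array([-0.40978291,  0.77194126,  1.07397843]), 'orientation': array([ 0.1881447 , -0.40540548,  0.81331982, -0.37250347])}
top {'camera_matrix': array([[407.75026332,   0.        , 261.29359568],
       [  0.        , 407.75026332, 181.1094625 ],
       [  0.        ,   0.        ,   1.        ]]), 'eye': array([0.39110093, 0.08860758, 1.51403909]), 'orientation': array([-0.02839165,  0.71176804, -0.70137293,  0.02561592])}
0.1 [0.2959623  0.63395593 0.21335146] [-1.12696101e-04  2.16642858e-01  9.76250807e-01 -4.69485985e-04] 0.0908223425793386 -0.0188
```

View pics/scene0b.png

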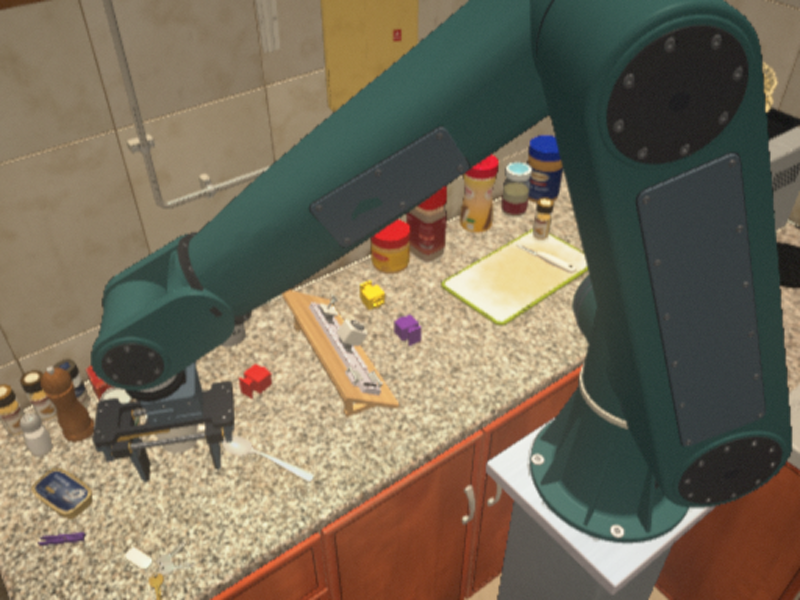

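View pics/top0b.png

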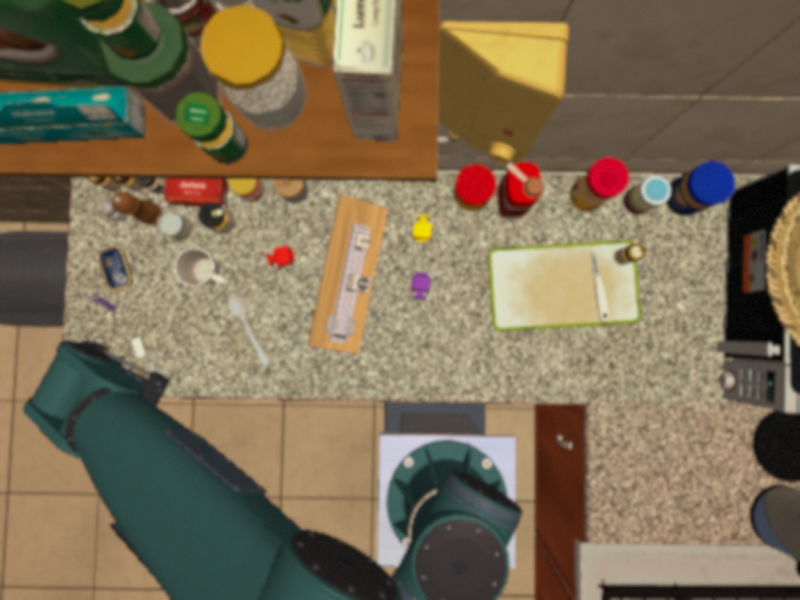

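Top: stand from about (362,197) to (335,350), timer near (358,283), hook near (362,240), board (490-640, 245-328), clear on its left. Next, a closer crop of both views.

```bash
cat > h.py <<'E'
import numpy as np,cv2
from scipy.spatial.transform import Rotation as R
from workcell import bot
def q2r(q): return R.from_quat(np.r_[q[1:],q[0]])
def ray(info,u,v,fish=False):
    K=info["camera_matrix"];a=np.array([(u-K[0,2])/K[0,0],(v-K[1,2])/K[1,1]])
    if fish:
        t=np.linalg.norm(a);d=np.r_[a/max(t,1e-9)*np.sin(t),np.cos(t)]
    else: d=np.r_[a,1]
    return np.array(info["eye"]),q2r(info["orientation"]).apply(d/np.linalg.norm(d))
def onplane(info,u,v,z,fish=False):
    o,d=ray(info,u,v,fish);return o+d*(z-o[2])/d[2]
def tri(*rs):
    A=0;b=0
    for o,d in rs:
        P=np.eye(3)-np.outer(d,d);A=A+P;b=b+P@o
    p=np.linalg.solve(A,b);return p,[np.linalg.norm((np.eye(3)-np.outer(d,d))@(p-o)) for o,d in rs]
def proj(info,p):
    c=q2r(info["orientation"]).inv().apply(np.asarray(p)-info["eye"]);K=info["camera_matrix"];return (K@(c/c[2]))[:2]
E
python3 - <<'E'
import cv2,numpy as np
t=cv2.imread("pics/top0.png")[120:230,195:255];s=cv2.imread("pics/scene0.png")[180:270,175:260]
t=cv2.resize(t,None,fx=5.4,fy=5.4,interpolation=cv2.INTER_CUBIC);s=cv2.resize(s,None,fx=5.4,fy=5.4,interpolation=cv2.INTER_CUBIC)
o=np.zeros((600,800,3),np.uint8);o[:t.shape[0],:t.shape[1]]=t;o[:s.shape[0],330:330+s.shape[1]]=s
cv2.imwrite("pics/crop1.png",o)
E
```

```text
(no output)
```

View pics/crop1.png

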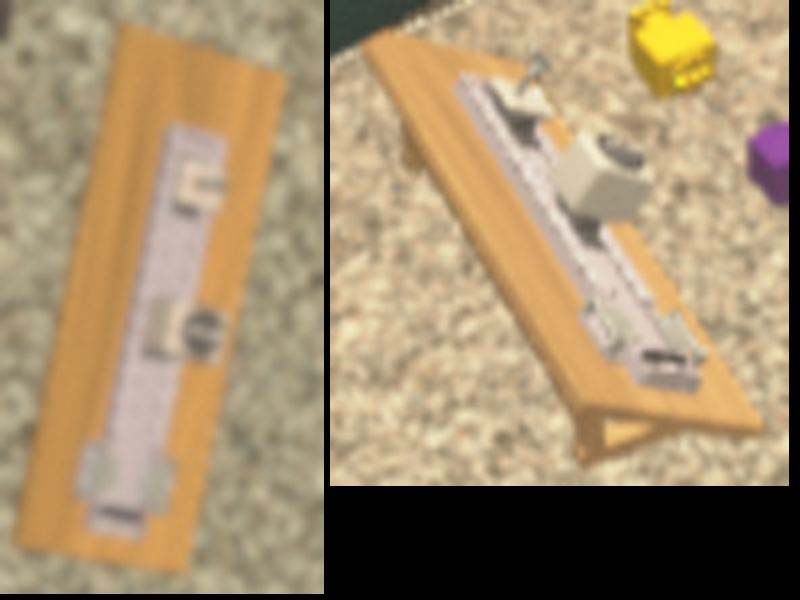

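```bash
cat > m1.py <<'E'
from h import *
T=bot.camera_info("top");S=bot.camera_info("scene")
def t(x,y): return ray(T,195+x/5.4-.4,120+y/5.4-.4)
def s(x,y): return ray(S,175+(x-330)/5.4-.4,180+y/5.4-.4)
pts={}
for n,a,b in [("dial",(203,330),(622,150)),("stop",(118,514),(662,357)),("NR",(188,570),(760,428)),("NL",(18,545),(588,405)),("FL",(122,25),(372,40)),
 ("railFL",(168,124),(463,80)),("hookbase",(198,188),(520,100))]:
    p,e=tri(t(*a),s(*b));pts[n]=p;print(n,p.round(4),np.round(e,4))
y=pts["NL"]-pts["FL"];print("len",np.linalg.norm(y),"yaw",np.degrees(np.arctan2(-y[0],y[1])))
y=pts["stop"]-pts["railFL"]
# board corners
f=.64
for c in [(490,250),(634,243),(640,324),(496,330)]: print("board",onplane(T,c[0]*f,c[1]*f,.009).round(3))
E
python3 m1.py
```

```text
dial [0.4987 0.1956 0.1027] [0.0005 0.0005]
stop [0.38   0.2519 0.0674] [0. 0.]
NR [0.3436 0.2109 0.0145] [0.0017 0.0017]
NL [0.3591 0.3134 0.0883] [0.0003 0.0003]
FL [0.6988 0.2513 0.0811] [0.0048 0.0048]
railFL [0.6357 0.2221 0.076 ] [0.0023 0.0023]
hookbase [0.5949 0.2036 0.0779] [0.0006 0.0006]
len 0.34534689687151815 yaw 79.63589825162065
board [ 0.588 -0.098  0.009]
board [ 0.609 -0.44   0.009]
board [ 0.417 -0.452  0.009]
board [ 0.398 -0.113  0.009]
```

```bash
cat > tgt.py <<'E'
from h import *
def frame(yaw,ang=38):
    c,s=np.cos(np.radians(yaw)),np.sin(np.radians(yaw));x=np.array([c,s,0]);y=np.array([-s,c,0])
    a=np.radians(ang);n=-np.sin(a)*x+np.array([0,0,np.cos(a)]);u=np.cos(a)*x+np.array([0,0,np.sin(a)])
    return x,y,n,u
def tool(yaw,ang=38,sgn=-1):
    x,y,n,u=frame(yaw,ang);Z=-n;Y=sgn*y;return R.from_matrix(np.c_[np.cross(Y,Z),Y,Z])
E
python3 - <<'E'
from tgt import *
x,y,n,u=frame(80);dial=np.array([.4987,.1956,.1027])
s=bot.state();R0=q2r(s["orientation"])
Rt=tool(80);print("rotvec",np.degrees((Rt*R0.inv()).as_rotvec()).round(1))
pre=dial-.061*n+.0192*n+.09*n;print("n",n.round(3),"y",y,"pre",pre.round(4),"shift",(pre-s["eef_pos"]).round(4))
E
```

```text
rotvec [ 36.2  18.8 -72.1]
n [-0.107 -0.606  0.788] y [-0.98480775  0.17364818  0.        ] pre [0.4935 0.1664 0.1407] shift [ 0.1976 -0.4676 -0.0727]
```

```bash
python3 -m inch '[[0.3,0.02,-0.05,0.04,3.6,1.9,-7.2],[0.3,0.04,-0.09,0.04,7.2,3.8,-14.4],[0.3,0.06,-0.13,0.04,10.8,5.6,-21.6],[0.3,0.08,-0.17,0.04,14.5,7.5,-28.8],[0.3,0.1,-0.22,0.04,18.1,9.4,-36],[0.3,0.12,-0.26,0.04,21.7,11.3,-43.2],[0.3,0.14,-0.31,0.04,25.3,13.2,-50.5],[0.3,0.16,-0.35,0.04,29,15,-57.7]]'; python3 - <<'E'
from tgt import *
x,y,n,u=frame(80);s=bot.state();R0=q2r(s["orientation"])
print(s["joints"],s["eef_pos"],np.degrees((tool(80)*R0.inv()).as_rotvec()).round(1),(np.array([.4935,.1664,.1407])-s["eef_pos"]).round(4))
E
```

```text
time_s: 0.9
eef_pos: [0.4564, 0.2823, 0.2542]
orientation: [-0.173, 0.648, 0.712, 0.208]
contact_force: [1.1, 1.2, -0.3]
width: 0.0637
finger_force: 0.0
[ 0.25702793  0.00872759  2.18359564  0.68926337  0.89860706 -0.26413559] [0.45644879 0.28234928 0.2541964 ] [  7.1   3.8 -14. ] [ 0.0371 -0.1159 -0.1135]
```

```bash
python3 -m inch '[[0.3,0.01,-0.04,-0.01,3.5,1.9,-7],[0.3,0.02,-0.08,-0.03,7.1,3.8,-14],[0.3,0.03,-0.116,-0.07,7.1,3.8,-14],[0.3,0.037,-0.116,-0.1,7.1,3.8,-14],[0.3,0.037,-0.116,-0.113,7.1,3.8,-14],[0.3,0.037,-0.116,-0.113,7.1,3.8,-14],[0.3,0.037,-0.116,-0.113,7.1,3.8,-14],[0.3,0.037,-0.116,-0.113,7.1,3.8,-14]]'; python3 - <<'E'
from tgt import *
s=bot.state();i=bot.camera_info("wrist");im=bot.grab_frame("wrist");cv2.imwrite("pics/w1.png",im[:,:,::-1])
np.save("w1.npy",dict(i=i,s=s),allow_pickle=True)
t=bot.grab_frame("top");cv2.imwrite("pics/top1.png",t[:,:,::-1])
print(s["joints"],s["eef_pos"],i,np.degrees((tool(80)*q2r(s["orientation"]).inv()).as_rotvec()).round(1))
cv2.imwrite("pics/w1b.png",cv2.resize(im[:,:,::-1],(800,600),interpolation=cv2.INTER_CUBIC))
E
```

```text
time_s: 1.7
eef_pos: [0.4935, 0.1685, 0.142]
orientation: [-0.209, 0.722, 0.61, 0.249]
contact_force: [0.4, 0.2, 0.2]
width: 0.064
finger_force: 0.0
[-0.03764983  0.22815417  2.24804472  0.96420955  0.83511114 -0.60348192] [0.49353046 0.16854797 0.14198147] {'camera_matrix': array([[297.31863964,   0.        , 253.993095  ],
       [  0.        , 297.31863964, 192.32965777],
       [  0.        ,   0.        ,   1.        ]]), 'eye': array([0.48315653, 0.11551951, 0.31697218]), 'orientation': array([-0.21046718,  0.97405228, -0.08124225,  0.01803962])} [ 0.1  0.1 -0.3]
```

View pics/w1b.png

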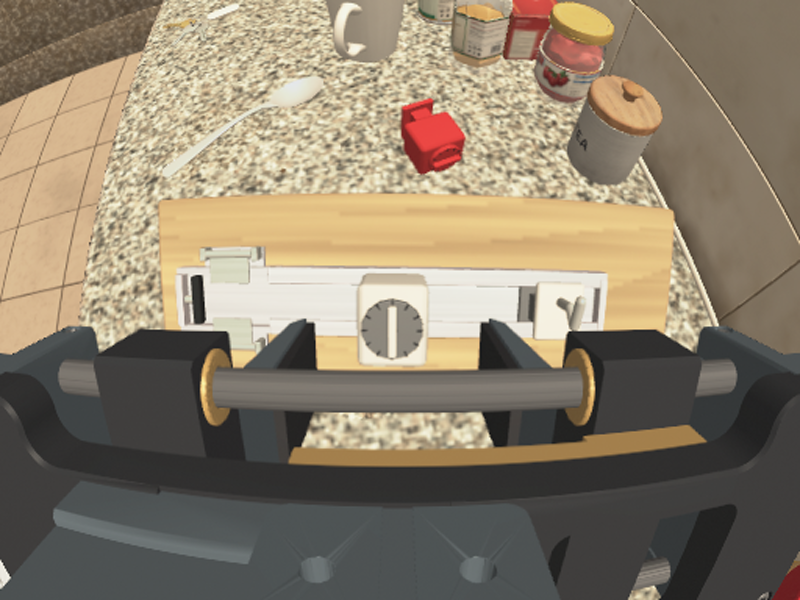

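Wrist view: dial centre (392,330), stop (197,298), flaps (230,268)/(232,332), hook (560,305), stand's upper corners (160,202) and (672,209); the fingers straddle the timer.

```bash
cat > m2.py <<'E'
from tgt import *
from m1 import t,s as sc
D=np.load("w1.npy",allow_pickle=True).item();i=D["i"]
w=lambda x,y: ray(i,x*.64-.2,y*.64-.2,True)
print()
p,e=tri(w(392,330),t(203,330),sc(622,150));print("dial",p.round(4),np.round(e,4));dial=p
p,e=tri(w(197,298),t(118,514),sc(662,357));print("stop",p.round(4),np.round(e,4));stop=p
p1,e=tri(w(160,202),t(18,545),sc(588,405));print(p1.round(4),np.round(e,4))
p2,e=tri(w(673,209),t(122,25),sc(372,40));print(p2.round(4),np.round(e,4))
d=p1-p2;print("yaw",np.degrees(np.arctan2(-d[0],d[1])),np.linalg.norm(d))
ph=p1[2]/2+p2[2]/2
a=onplane(i,160*.64,202*.64,ph,True);b=onplane(i,673*.64,209*.64,ph,True);d=a-b;print("yaw wrist",np.degrees(np.arctan2(-d[0],d[1])))
# rail upper lip outer edge, on slope plane through stop
x,y,n,u=frame(80,35)
def onslope(px,off=0):
    o,dd=w(*px);return o+dd*(((stop+off*n-o)@n)/(dd@n))
a=onslope((180,268));b=onslope((606,273));d=a-b;print("rail",np.linalg.norm(d),"yaw",np.degrees(np.arctan2(-d[0],d[1])))
a=onslope((180,331));b=onslope((535,338));d=a-b;print("rail low",np.linalg.norm(d),"yaw",np.degrees(np.arctan2(-d[0],d[1])))
x,y,n,u=frame(80)
print("y dist dial-stop",(stop-dial)@y,"foot",(dial-.061*n).round(4))
s=D["s"];tz=q2r(s["orientation"]).as_matrix()
print("dial in tool",(tz.T@(dial-s["eef_pos"])).round(4))
E
python3 m2.py | sed -n '/^$/,$p'
```

```text
dial [0.4967 0.1959 0.1041] [0.0024 0.0022 0.0003]
stop [0.3793 0.2513 0.0675] [0.0019 0.001  0.0009]
[0.3577 0.3137 0.0909] [0.0014 0.0017 0.0008]
[0.6975 0.2525 0.0872] [0.0041 0.0035 0.0073]
yaw 79.79547185575976 0.345188153622274
yaw wrist 79.98600728304753
rail 0.26883286351278257 yaw 79.77426573583045
rail low 0.22701746537373907 yaw 79.63730683058002
y dist dial-stop 0.12524665872652577 foot [0.5032 0.2329 0.0561]
dial in tool [-0.0016 -0.0016  0.0467]
```

```bash
python3 -m inch '[[0.3,0.002,0.013,-0.017,0,0,0],[0.3,0.004,0.026,-0.034,0,0,0],[0.3,0.006,0.038,-0.051,0,0,0],[0.3,0.007,0.045,-0.06,0,0,0],[0.3,0.0074,0.0512,-0.0688,0,0,0],[0.3,0.0074,0.0512,-0.0688,0,0,0],[0.3,0.0074,0.0512,-0.0688,0,0,0],[0.3,0.0074,0.0512,-0.0688,0,0,0]]'; python3 - <<'E'
from tgt import *
s=bot.state();im=bot.grab_frame("wrist")
cv2.imwrite("pics/w2.png",cv2.resize(im[100:300,100:400,::-1],(798,532),interpolation=cv2.INTER_CUBIC))
print(s["eef_pos"],s["contact_force"],s["joints"])
E
```

```text
time_s: 2.6
eef_pos: [0.5009, 0.2193, 0.0728]
orientation: [-0.209, 0.723, 0.61, 0.249]
contact_force: [-0.3, -0.2, -0.2]
width: 0.064
finger_force: 0.0
[0.50089326 0.21925233 0.07275425] [-0.29751012 -0.18026499 -0.24927917] [ 0.0699684   0.38804946  2.22801504  1.14759508  0.71358333 -0.7337817 ]
```

View pics/w2.png

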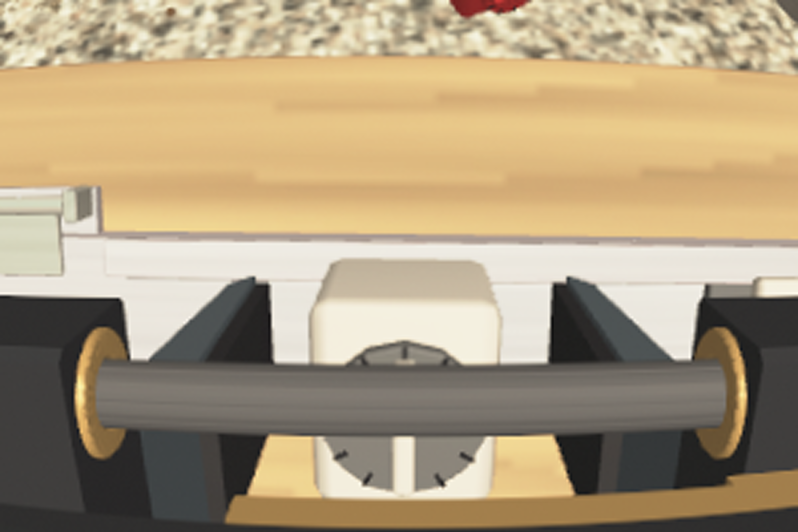

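Fingers straddle the timer (body columns 313–498 between pads at 270 and 553), nicely centred. Closing.

```bash
python3 -m inch '[[0.5,0,0,0,0,0,0],[0.58,0,0,0,0,0,0],[0.62,0,0,0,0,0,0],[0.7,0,0,0,0,0,0],[0.7,0,0,0,0,0,0],[0.7,0,0,0,0,0,0],[0.7,0,0,0,0,0,0],[0.7,0,0,0,0,0,0]]'; python3 -c "
from workcell import bot
s=bot.state();print(s['moment'],s['joints'])"
```

```text
time_s: 3.45
eef_pos: [0.5006, 0.2195, 0.0722]
orientation: [-0.209, 0.723, 0.61, 0.248]
contact_force: [-2.4, -1.8, 4.8]
width: 0.0361
finger_force: 30.0
[-0.28951556  0.31222647  0.09810635] [ 0.07048162  0.38911642  2.22811723  1.14813879  0.71337187 -0.73421736]
```

```bash
python3 -m inch '[[0.7,-0.0049,0.0009,0,0,0,0],[0.7,-0.0098,0.0018,0,0,0,0],[0.7,-0.0148,0.0027,0,0,0,0],[0.7,-0.0197,0.0035,0,0,0,0],[0.7,-0.0246,0.0044,0,0,0,0],[0.7,-0.0295,0.0053,0,0,0,0],[0.7,-0.0295,0.0053,0,0,0,0],[0.7,-0.0295,0.0053,0,0,0,0]]'
```

```text
time_s: 4.25
eef_pos: [0.4701, 0.225, 0.0721]
orientation: [-0.21, 0.722, 0.61, 0.248]
contact_force: [-3.6, -2.6, 8.3]
width: 0.0361
finger_force: 30.0
```

```bash
python3 -m inch '[[0.7,-0.0049,0.0005,0.0004,0,0,0],[0.7,-0.0098,0.0012,0.0008,0,0,0],[0.7,-0.0148,0.002,0.0008,0,0,0],[0.7,-0.0197,0.0029,0.0008,0,0,0],[0.7,-0.0246,0.0038,0.0008,0,0,0],[0.7,-0.0295,0.0047,0.0008,0,0,0],[0.7,-0.0344,0.0056,0.0008,0,0,0],[0.7,-0.0344,0.0056,0.0008,0,0,0]]'; python3 -c "
from workcell import bot
s=bot.state();print(s['moment'],s['joints'],s['contact_force'],s['eef_pos'])"
```

```text
time_s: 5.05
eef_pos: [0.4378, 0.2307, 0.073]
orientation: [-0.208, 0.723, 0.61, 0.249]
contact_force: [13.9, 14.6, -15.4]
width: 0.0359
finger_force: 30.0
[-0.34920827 -1.52622133 -1.37627359] [ 0.10860217  0.32143211  2.34343843  1.22838725  0.67687129 -0.7939164 ] [ 13.94759749  14.56611511 -15.35478903] [0.43783263 0.23068378 0.0730393 ]
```

```bash
python3 -m inch '[[0.7,0,0.0002,-0.0003,0,0,0],[0.7,0,0.0004,-0.0006,0,0,0],[0.7,0,0.0004,-0.0006,0,0,0],[0.7,0,0.0004,-0.0006,0,0,0],[0.7,-0.001,0.0006,-0.0006,0,0,0],[0.7,-0.002,0.0008,-0.0006,0,0,0],[0.7,-0.003,0.0009,-0.0006,0,0,0],[0.7,-0.004,0.0011,-0.0006,0,0,0]]'; python3 -c "
from workcell import bot
s=bot.state();print(s['moment'],s['joints'],s['contact_force'],s['eef_pos'])"
```

```text
time_s: 5.85
eef_pos: [0.433, 0.2317, 0.0726]
orientation: [-0.209, 0.723, 0.61, 0.249]
contact_force: [4.0, 4.2, 2.1]
width: 0.0361
finger_force: 30.0
[ 0.49412071 -0.59533383 -0.47345193] [ 0.11158388  0.31824544  2.35118707  1.23491739  0.67587767 -0.79952176] [3.98916815 4.16156236 2.12154285] [0.43303883 0.23169853 0.07264715]
```

```bash
python3 -m inch '[[0.7,-0.003,0.0006,0,0,0,0],[0.7,-0.006,0.0012,0,0,0,0],[0.7,-0.009,0.0018,0,0,0,0],[0.7,-0.012,0.0023,0,0,0,0],[0.7,-0.015,0.0028,0,0,0,0],[0.7,-0.018,0.0033,0,0,0,0],[0.7,-0.02,0.0037,0,0,0,0],[0.7,-0.02,0.0037,0,0,0,0]]'; python3 -c "
from workcell import bot
import cv2
s=bot.state();print(s['moment'],s['joints'],s['contact_force'],s['eef_pos'])
im=bot.grab_frame('wrist');cv2.imwrite('pics/w3.png',cv2.resize(im[100:300,100:400,::-1],(798,532),interpolation=cv2.INTER_CUBIC))"
```

```text
time_s: 6.65
eef_pos: [0.4126, 0.2355, 0.0726]
orientation: [-0.21, 0.723, 0.61, 0.249]
contact_force: [2.4, 3.5, 3.4]
width: 0.0362
finger_force: 30.0
[ 0.5724842  -0.2666888  -0.25195554] [ 0.12682766  0.2974398   2.38706391  1.26330805  0.66509694 -0.81862351] [2.40372494 3.53881469 3.4019569 ] [0.41261492 0.23546509 0.07261592]
```

View pics/w3.png

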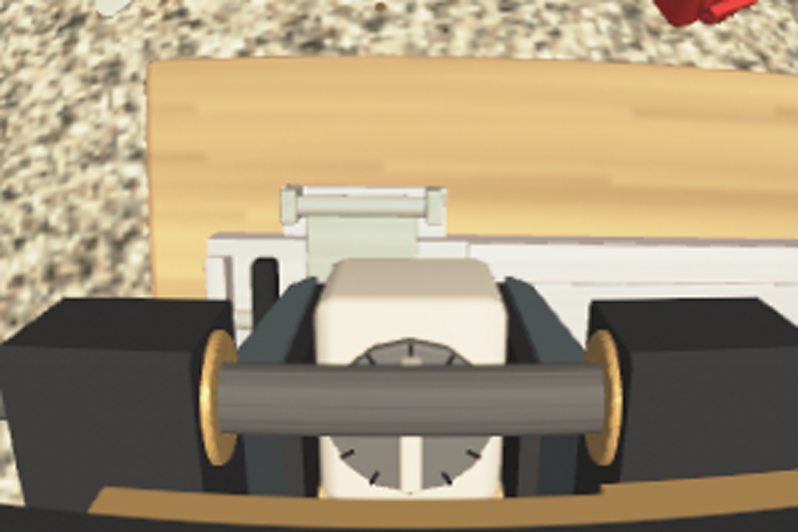

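Timer body centred near column 410, flaps near 362, stop at 265: still about 10–13 mm short of the stop.

```bash
python3 -m inch '[[0.7,-0.003,0.0006,0,0,0,0],[0.7,-0.006,0.0012,0,0,0,0],[0.7,-0.008,0.0015,0,0,0,0],[0.7,-0.009,0.0017,0,0,0,0],[0.7,-0.01,0.0019,0,0,0,0],[0.7,-0.011,0.0021,0,0,0,0],[0.7,-0.012,0.0023,0,0,0,0],[0.7,-0.012,0.0023,0,0,0,0]]'
```

```text
time_s: 7.5
eef_pos: [0.4008, 0.2376, 0.0725]
orientation: [-0.209, 0.723, 0.61, 0.249]
contact_force: [3.9, 4.1, 2.2]
width: 0.036
finger_force: 30.0
```

Not clearly touching yet (~100 mm slid).

```bash
python3 -m inch '[[0.7,-0.0007,0.0001,0,0,0,0],[0.7,-0.0014,0.0002,0,0,0,0],[0.7,-0.002,0.0003,0,0,0,0],[0.7,-0.0026,0.0004,0,0,0,0],[0.7,-0.0032,0.0005,0,0,0,0],[0.7,-0.0038,0.0006,0,0,0,0],[0.7,-0.004,0.0007,0,0,0,0],[0.7,-0.004,0.0007,0,0,0,0]]'
```

```text
time_s: 8.3
eef_pos: [0.3982, 0.2381, 0.0727]
orientation: [-0.208, 0.723, 0.61, 0.249]
contact_force: [9.6, 2.8, -0.9]
width: 0.036
finger_force: 30.0
```

At the stop (resistance up to 9 N). Back off 1 mm, then draw out along the slope normal.

```bash
python3 -m inch '[[0.7,0.001,-0.0002,0,0,0,0],[0.7,0.001,-0.0002,0,0,0,0],[0.7,0.0009,-0.0008,0.0008,0,0,0],[0.7,0.0008,-0.0013,0.0016,0,0,0],[0.7,0.0007,-0.0019,0.0025,0,0,0],[0.7,0.0006,-0.0025,0.0033,0,0,0],[0.7,0.0005,-0.003,0.0041,0,0,0],[0.7,0.0004,-0.0036,0.0049,0,0,0]]'; python3 -c "
from workcell import bot
s=bot.state();print(s['moment'],s['joints'])"
```

```text
time_s: 9.1
eef_pos: [0.3977, 0.2347, 0.0772]
orientation: [-0.209, 0.723, 0.61, 0.249]
contact_force: [9.7, 11.4, -11.4]
width: 0.0357
finger_force: 30.0
[ 0.05974942 -1.18844299 -1.00094654] [ 0.13050605  0.26790151  2.41554564  1.2648322   0.66238772 -0.81603642]
```

```bash
python3 -m inch '[[0.7,-0.0001,-0.0006,0.0008,0,0,0],[0.7,-0.0002,-0.0011,0.0016,0,0,0],[0.7,-0.0003,-0.0017,0.0025,0,0,0],[0.7,-0.0004,-0.0023,0.0033,0,0,0],[0.7,-0.0005,-0.0028,0.0041,0,0,0],[0.7,-0.0006,-0.0034,0.0049,0,0,0],[0.7,-0.0007,-0.004,0.0057,0,0,0],[0.7,-0.0008,-0.0045,0.0066,0,0,0]]'; python3 -c "
from workcell import bot
s=bot.state();print(s['moment'])"
```

```text
time_s: 9.9
eef_pos: [0.3952, 0.23, 0.0832]
orientation: [-0.21, 0.723, 0.61, 0.248]
contact_force: [2.1, 7.2, -8.6]
width: 0.0359
finger_force: 30.0
[-0.08934181 -0.01713342 -0.05187629]
```

```bash
python3 -m inch '[[0.7,-0.0002,-0.0011,0.0016,0,0,0],[0.7,-0.0004,-0.0023,0.0033,0,0,0],[0.7,-0.0006,-0.0034,0.0049,0,0,0],[0.7,-0.0008,-0.0045,0.0066,0,0,0],[0.7,-0.001,-0.0056,0.0082,0,0,0],[0.7,-0.0015,-0.009,0.013,0,0,0],[0.7,-0.0025,-0.014,0.02,0,0,0],[0.7,-0.0035,-0.02,0.029,0,0,0]]'; python3 - <<'E'
from tgt import *
s=bot.state();print(s['moment'],s['contact_force'],s['joints'])
im=bot.grab_frame("wrist");cv2.imwrite('pics/w4.png',cv2.resize(im[100:300,100:400,::-1],(798,532),interpolation=cv2.INTER_CUBIC))
E
```

```text
time_s: 10.7
eef_pos: [0.3923, 0.2096, 0.1131]
orientation: [-0.209, 0.723, 0.61, 0.248]
contact_force: [-0.4, 0.3, -1.2]
width: 0.0357
finger_force: 30.0
[-0.54384757  0.16653079 -0.03943072] [-0.39828505  0.29627692 -1.21435937] [ 0.06462994  0.15854247  2.43389042  1.11768634  0.72666715 -0.70089479]
```

View pics/w4.png

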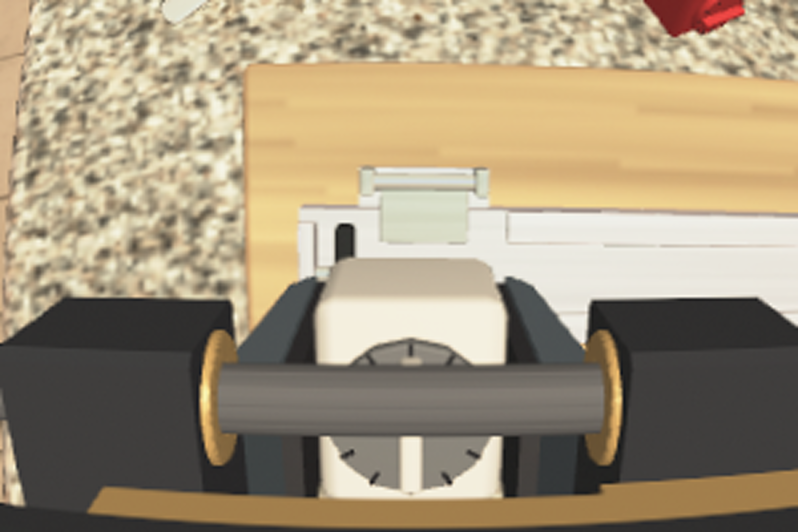

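Timer is free (only its 1.2 N weight on the wrist), flaps shut again at (425,215). Carry to the board while levelling.

```bash
python3 -m inch '[[0.7,0,-0.015,0.03,0,0,0],[0.7,0.01,-0.03,0.065,-4,0.7,0],[0.7,0.02,-0.06,0.09,-10,1.8,0],[0.7,0.035,-0.09,0.1,-16,2.9,0],[0.7,0.05,-0.13,0.1,-22,3.9,0],[0.7,0.065,-0.17,0.1,-28,5,0],[0.7,0.08,-0.21,0.1,-34,6.1,0],[0.7,0.095,-0.25,0.1,-37.4,6.7,0]]' && python3 -m inch '[[0.7,0.005,-0.03,0,0,0,0],[0.7,0.011,-0.06,0,0,0,0],[0.7,0.011,-0.09,0,0,0,0],[0.7,0.011,-0.12,0,0,0,0],[0.7,0.011,-0.14,0,0,0,0],[0.7,0.011,-0.155,0,0,0,0],[0.7,0.011,-0.16,0,0,0,0],[0.7,0.011,-0.16,0,0,0,0]]'; python3 - <<'E'
from tgt import *
s=bot.state();print(s['moment'],s['contact_force'],s['joints'])
print("tool z",q2r(s["orientation"]).as_matrix()[:,2].round(3), np.degrees((tool(80,0)*q2r(s["orientation"]).inv()).as_rotvec()).round(1))
a=bot.grab_frame("top");b=bot.grab_frame("wrist");c=bot.grab_frame("scene")
o=np.zeros((600,800,3),np.uint8);o[:300,:400]=cv2.resize(a,(400,300));o[:300,400:]=cv2.resize(c,(400,300));o[300:,:400]=cv2.resize(b,(400,300));o[300:,400:]=cv2.resize(c[130:280,270:470],(400,300))
cv2.imwrite("pics/c5.png",o[:,:,::-1])
E
```

```text
time_s: 11.55
eef_pos: [0.4884, -0.0415, 0.2135]
orientation: [0.001, 0.765, 0.644, -0.003]
contact_force: [-0.3, 0.2, -1.3]
width: 0.0356
finger_force: 30.0
time_s: 12.35
eef_pos: [0.4986, -0.2001, 0.2128]
orientation: [-0.001, 0.765, 0.644, -0.002]
contact_force: [0.1, 1.1, -1.4]
width: 0.0356
finger_force: 30.0
[-5.05429938e-02  4.00986982e-02  5.90843707e-05] [ 0.07082568  1.05839634 -1.37589093] [-0.4236681   0.12583071  2.06156702 -0.00325854  0.95846983 -0.2507288 ]
tool z [-0.005 -0.001 -1.   ] [ 0.  -0.3 -0.2]
```

View pics/c5.png

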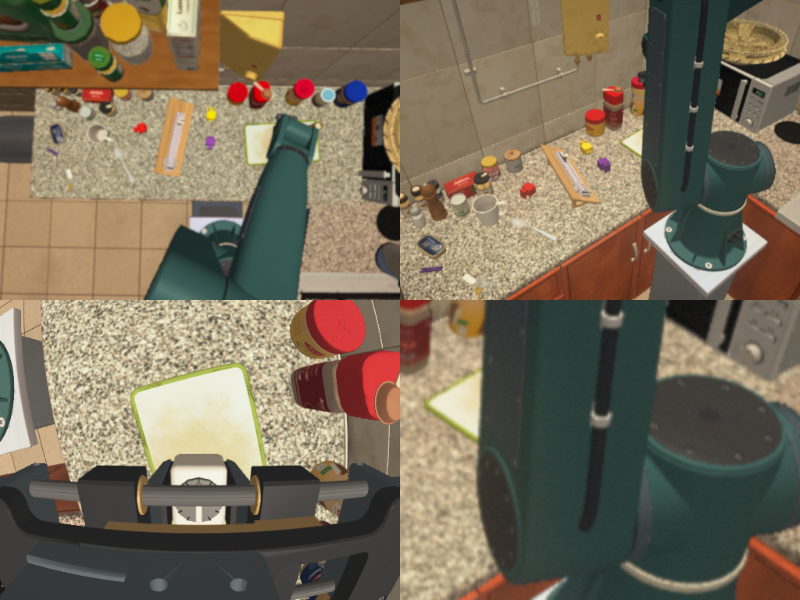

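Timer held level over the board's left part, nothing disturbed. Lowering.

```bash
python3 -m inch '[[0.7,0,0,-0.04,0,0,0],[0.7,0,0,-0.08,0,0,0],[0.7,0,0,-0.115,0,0,0],[0.7,0,0,-0.14,0,0,0],[0.7,0,0,-0.158,0,0,0],[0.7,0,0,-0.168,0,0,0],[0.7,0,0,-0.17,0,0,0],[0.7,0,0,-0.17,0,0,0]]' && python3 -m inch '[[0.7,0,0,-0.001,0,0,0],[0.7,0,0,-0.002,0,0,0],[0.7,0,0,-0.003,0,0,0],[0.7,0,0,-0.004,0,0,0],[0.7,0,0,-0.005,0,0,0],[0.7,0,0,-0.006,0,0,0],[0.7,0,0,-0.007,0,0,0],[0.7,0,0,-0.008,0,0,0]]'
```

```text
time_s: 13.3
eef_pos: [0.4991, -0.1998, 0.0433]
orientation: [-0.001, 0.765, 0.645, -0.002]
contact_force: [0.2, -0.3, -0.4]
width: 0.0362
finger_force: 30.0
time_s: 14.1
eef_pos: [0.4987, -0.1999, 0.0347]
orientation: [-0.001, 0.765, 0.644, -0.002]
contact_force: [-0.3, 0.3, -1.1]
width: 0.0358
finger_force: 30.0
```

```bash
python3 -m inch '[[0.7,0,0,-0.0005,0,0,0],[0.7,0,0,-0.001,0,0,0],[0.7,0,0,-0.0015,0,0,0],[0.7,0,0,-0.002,0,0,0],[0.7,0,0,-0.0025,0,0,0],[0.7,0,0,-0.003,0,0,0],[0.7,0,0,-0.0035,0,0,0],[0.7,0,0,-0.0035,0,0,0]]'
```

```text
time_s: 14.9
eef_pos: [0.4987, -0.1999, 0.0313]
orientation: [-0.001, 0.765, 0.644, -0.002]
contact_force: [-0.1, 0.0, -1.2]
width: 0.0359
finger_force: 30.0
```

```bash
python3 -m inch '[[0.7,0,0,-0.0004,0,0,0],[0.7,0,0,-0.0008,0,0,0],[0.7,0,0,-0.0012,0,0,0],[0.7,0,0,-0.0016,0,0,0],[0.7,0,0,-0.002,0,0,0],[0.7,0,0,-0.0023,0,0,0],[0.7,0,0,-0.0026,0,0,0],[0.7,0,0,-0.0026,0,0,0]]'
```

```text
time_s: 15.7
eef_pos: [0.4987, -0.1999, 0.0287]
orientation: [-0.001, 0.765, 0.644, -0.002]
contact_force: [0.1, -0.0, -0.6]
width: 0.0359
finger_force: 30.0
```

```bash
python3 -m inch '[[0.7,0,0,-0.0003,0,0,0],[0.7,0,0,-0.0006,0,0,0],[0.7,0,0,-0.0009,0,0,0],[0.7,0,0,-0.0012,0,0,0],[0.7,0,0,-0.0012,0,0,0],[0.7,0,0,-0.0012,0,0,0],[0.7,0,0,-0.0012,0,0,0],[0.7,0,0,-0.0012,0,0,0]]'
```

```text
time_s: 16.5
eef_pos: [0.4987, -0.1999, 0.0275]
orientation: [-0.001, 0.765, 0.644, -0.002]
contact_force: [-0.5, -0.3, -1.2]
width: 0.036
finger_force: 30.0
```

```bash
python3 -m inch '[[0.7,0,0,-0.0003,0,0,0],[0.7,0,0,-0.0006,0,0,0],[0.7,0,0,-0.0009,0,0,0],[0.7,0,0,-0.0012,0,0,0],[0.7,0,0,-0.0014,0,0,0],[0.7,0,0,-0.0016,0,0,0],[0.7,0,0,-0.0018,0,0,0],[0.7,0,0,-0.002,0,0,0]]'
```

```text
time_s: 17.3
eef_pos: [0.4988, -0.2, 0.0259]
orientation: [-0.001, 0.765, 0.644, -0.002]
contact_force: [-4.9, 2.0, 13.1]
width: 0.0358
finger_force: 30.0
```

Contact (14 N). Ease off slightly and release.

```bash
python3 -m inch '[[0.7,0,0,0.0003,0,0,0],[0.7,0,0,0.0003,0,0,0],[0.58,0,0,0.0003,0,0,0],[0.54,0,0,0.0003,0,0,0],[0.48,0,0,0.0003,0,0,0],[0.3,0,0,0.0003,0,0,0],[0.3,0,0,0.0003,0,0,0],[0.3,0,0,0.0003,0,0,0]]' && python3 -m inch '[[0.3,0,0,0.005,0,0,0],[0.3,0,0,0.015,0,0,0],[0.3,0,0,0.03,0,0,0],[0.3,0,0,0.05,0,0,0],[0.3,0,0,0.08,0,0,0],[0.3,0,0,0.11,0,0,0],[0.3,0,0,0.13,0,0,0],[0.3,0,0,0.13,0,0,0]]'; python3 - <<'E'
from tgt import *
i=bot.camera_info("wrist");b=bot.grab_frame("wrist");cv2.imwrite("pics/w6.png",cv2.resize(b[:,:,::-1],(800,600),interpolation=cv2.INTER_CUBIC))
for c in [(254,192)]: print(onplane(i,*c,.009,True))
np.save("w6.npy",i,allow_pickle=True)
E
```

```text
time_s: 18.1
eef_pos: [0.4988, -0.1999, 0.0258]
orientation: [-0.001, 0.765, 0.644, -0.002]
contact_force: [-0.2, -0.1, -0.4]
width: 0.0635
finger_force: 0.0
time_s: 18.9
eef_pos: [0.5004, -0.2006, 0.1598]
orientation: [0.001, 0.765, 0.644, -0.001]
contact_force: [0.5, -0.2, -0.1]
width: 0.0639
finger_force: 0.0
[ 0.49720056 -0.21296794  0.009     ]
```

View pics/w6.png

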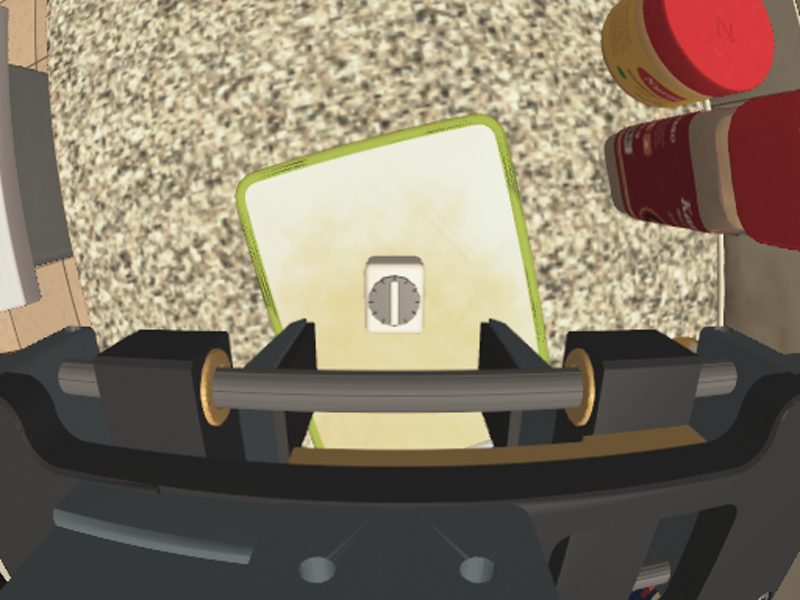

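The timer stands upright, dial up, at (394,300) well inside the board's left part, and the gripper is clear of everything.

```bash
python3 -c "
from workcell import bot
print(bot.finish_job())"
```

```text
the job is handed in; nothing more can be done
None
```

I slid the timer to the end stop, drew it out through the two sprung catches and set it down dial up on the clear left part of the chopping board, handing the job in just after 18.9 s; nothing else looked disturbed in the pictures, but the hand-in returned no verdict.

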